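Scoop up the contaminated dish against the bench stop

ROBOT

A 7-joint arm with a two-finger parallel gripper is mounted at the origin on a cart in front of the work surface, level with it; the furniture and walls round the work are solid. World frame = base frame: x ahead of the robot, y to its left, z up, the work surface at z = 0. Lengths are in m, angles in rad, forces in N, time in s.
With the tool pointing down it reaches from about 0.35 to 0.9 m from the base axis. Payload 8.1 kg.
Tool frame: the origin (TCP) lies at the very end of the fingers, on their centre line; the grasp point (between the pads) lies 19 mm behind it (arm.grasp_offset is the distance from the TCP to the grasp point, in m); z points along the fingers, y is the direction in which the jaws open and shut (so a half turn about z gives the same grasp; the last joint's range is limited). The gripper opens to 92 mm and grips with 3 to 60 N. Pads are 19 mm wide; open, the fingers measure 130 mm over their backs; the gripper's body (75 mm by 190 mm) begins 47 mm behind the grasp point.
Start: joints at [-1.284, 0.434, 0.025, 1.573, -0.012, 1.134, -0.075], TCP at [0.238, 0.578, 0.227] pointing down, gripper open.
Joint ranges: [-2.62, 2.62], [-0.44, 2.09], [-1.27, 1.32], [0.08, 2.57], [-1.32, 4.46], [0.12, 2], [-2.74, 2.74]. Speed limits (rad/s): [2.22, 2.22, 3.01, 3.01, 3.14, 3.14, 3.14].

INTERFACE

Orientations are given as a rotation vector (axis times angle).
In Python, from cell import arm, eyes, workorder gives the robot as it stands.
- The arm moves only by the shell command python3 -m inch 'ROWS' [FORCE]. ROWS is JSON, a list that holds one entry, the list of rows, each a list of 5 numbers: the closure, from 0 (fully open) to 1 (shut), then the shift along the tool's x, y, z in mm, then the turn about the tool's z in degrees. A call has 1 to 12 rows; each row shifts and turns the pose as measured when the row begins, along the tool's axes as they then stand; what a row does not reach is not made up. A row lasts 1/10 s, in which the tool goes at most 50 mm and 8.59 degrees, less where a joint would pass 70% of its speed; a pose out of reach is approached as far as the arm can. A call with a gripper value outside its range is refused whole. The fingers move at their own pace and stop on an object; FORCE is the grip in N (left out, the last holds). Time passes only in rows, so rows that do not move let the fingers close. It gives the time, the measured TCP pose, the force and the opening at its end, in the units of the state.
- arm.observe(): the state, without advancing time (a new reading comes with each control period).
- eyes.get_image(name): name is "side" or "top" or "wrist"; returns a dict with "frame" (420x560x3 uint8, blue, green, red), "intrinsics" (3x3 intrinsics, pixels), "rvec" (rotation vector, rad) and "tvec" (3), from world to camera coordinates, as OpenCV has them; the wrist camera has in their place "T_tool_cam" (4x4, takes a point from camera to tool coordinates, whose origin is the TCP and whose axes are the flange's). Camera axes: x right, y down, z forward; pixel columns grow to the right and rows downward; lengths in m; the calibration is good to about 2 mm. A picture is of the moment at which its call begins: read the wrist's pose just before it. There is no depth.
- workorder.sign_off(): hands the job in, once; it reports no verdict.
The state is a dict: "clock": time; "joints": joint angles; "dq": joint speeds; "joint_efforts": joint torques, N m; "position": TCP position; "ee_rot": TCP orientation; "force": force on the tool from outside, world axes, zero at the start; "ft_torque": the same for the moment, N m; "width": opening from 0.0 (shut) to 1.0 (fully open).
Only numpy, scipy, OpenCV 4.12 (cv2) and the standard library are available. Lean on these libraries where they do the work, as an engineer would, in place of code of your own. Each camera call takes 0.05 s, during which the arm holds its last target.

TASK

The small petri dish in front of the bench stop is contaminated and only the scoop may touch it. Take the flat scoop out of the waste tray by its handle, push its lip along the worktop under the small dish until the dish, held by the stop, lies in the pan, and lift it clear of the worktop. Then set the loaded scoop down flat in the waste tray, dish still lying in it, and let go.

Things in the scene. Friction and masses are not known exactly. Their poses are not given: they have to be found in the camera images.
- scoop: Loose smooth steel scoop, flat in the tray. Origin: centre of underside; x to the lip, z up. Pan x -50 to +50 mm, 84 wide (80 clear), floor 2.5 mm thick, front open, sides and back 15 high. Lip bevelled on top from x = +35 to a sharp edge at +50, level with the underside. Upright black handle at the back, 20 (x) by 26 mm (y), centre x = -58, y = 0, 42 to 122 mm above the underside. 0.22 kg.
- small_dish: Small open round petri dish, clear, empty, 65 mm across the rim (solid wall and foot 60 mm), 17 mm high, 45 g; the other dishes on the worktop are 95 mm and not wanted. Origin: centre of its underside, z up. It stands loose on the worktop just in front of the bench stop (0 to 25 mm gap).
- stop: Bench stop: plain aluminium angle fixed to the worktop, wall 160 mm long and 30 mm high, foot behind it. Origin: at worktop height, middle of the wall's front face (the face toward the robot and the dish); x points through the wall away from the dish, y along the wall. The dish is at negative x, within 20 mm of the middle along y.
- tray: Waste tray: shallow grey plastic tray fixed on the worktop, 180 mm (x) by 130 mm (y) outside, 174 x 124 inside, floor 3 mm thick, rim 12 mm above the worktop. Origin: under its centre at worktop height. At the start the scoop lies in it, origin within 25 mm of the centre, lip toward the tray's +x.
Mind the look-alikes: they are no part of the job. Leave any yellow look-alike of the small_dish alone.

How it is judged:
By the outcome, as a careful person would: the job done as asked, in the order asked, and still so for the second after the job is handed in, with the robot touching nothing.
It also fails if it takes over 48 s, if anything falls off the work surface, if the arm or the gripper's body presses on something with over 40 N, if the wrist force passes 120 N, or if a joint passes its speed limit or range.

## Working session

There is one attempt and no reset: what is moved stays moved. The work goes in short steps, Python scripts to look and compute and a shell command to move; the robot and the scene stay as the last step left them, time stands still between calls to the robot, and variables do not carry over. Pictures are saved under pics/ and viewed, and the job is handed in when it is done.

```bash
ls; mkdir -p pics
cat > h.py <<'E'
import numpy as np, cv2
from cell import arm, eyes, workorder
from scipy.spatial.transform import Rotation as R
def snap(name,fn):
    im=eyes.get_image(name); cv2.imwrite('pics/'+fn,im['frame']); return im
E
python3 - <<'E'
from h import *
import pickle
s=arm.observe(); print(s['clock'],s['position'],s['ee_rot'],R.from_rotvec(s['ee_rot']).as_matrix().round(3),s['width'],s['force'],arm.grasp_offset)
d={}
for n in ['side','top','wrist']: d[n]=snap(n,n+'0.png')
pickle.dump((s,d),open('d0.pkl','wb'))
E
```

```text
pics
0.0 [0.23732017 0.57766979 0.22597421] [-6.08428622e-01 -3.08191458e+00  2.32245498e-03] [[-0.925  0.38  -0.   ]
 [ 0.38   0.925 -0.001]
 [-0.    -0.001 -1.   ]] 0.9994996825654703 [ 0.63224348 -0.41748081 -0.76594448] 0.0188
```

View pics/top0.png

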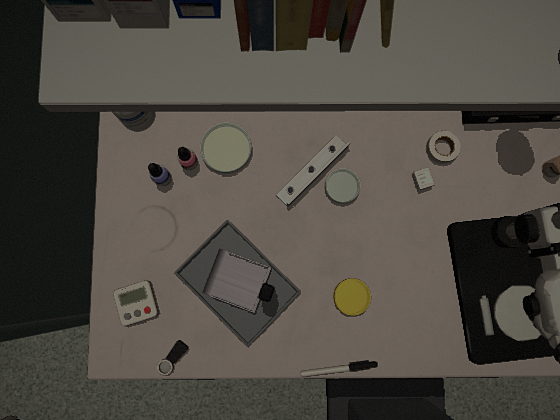

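View pics/side0.png

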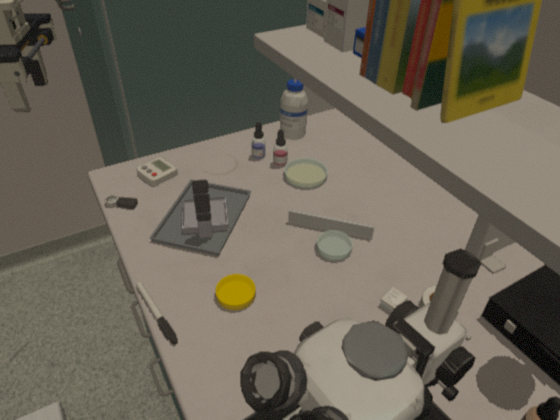

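View pics/wrist0.png

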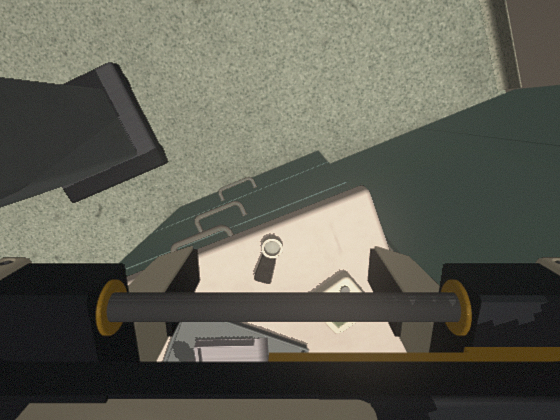

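The top view shows the tray at (238,283) with the scoop, its handle near (266,292). The stop runs from (283,200) to (343,143), and the small dish is at (342,187). The yellow look-alike is at (352,297). Next I'll enlarge crops.

Run:
```python
import pickle,cv2
s,d=pickle.load(open('d0.pkl','rb'))
f=d['top']['frame']
def crop(f,x0,y0,w,h,k,fn):
    c=cv2.resize(f[y0:y0+h,x0:x0+w],None,fx=k,fy=k,interpolation=cv2.INTER_CUBIC)
    c=cv2.convertScaleAbs(c,alpha=1.6)
    for i in range(0,w,10): cv2.line(c,(i*k,0),(i*k,8 if i%50 else 20),(0,255,255),1); 
    for i in range(0,w,20): cv2.putText(c,str(x0+i),(i*k,20),0,.4,(0,0,255),1)
    for i in range(0,h,20): cv2.putText(c,str(y0+i),(0,i*k+5),0,.4,(0,0,255),1); cv2.line(c,(0,i*k),(8,i*k),(0,255,255),1)
    cv2.imwrite('pics/'+fn,c)
crop(f,170,215,135,135,4,'c_tray.png')
crop(f,265,125,110,90,6,'c_stop.png')
crop(d['side']['frame'],140,160,120,100,6,'c_stray.png')
crop(d['side']['frame'],270,190,120,80,6,'c_sstop.png')
```

```text
(no output)
```

View pics/c_tray.png

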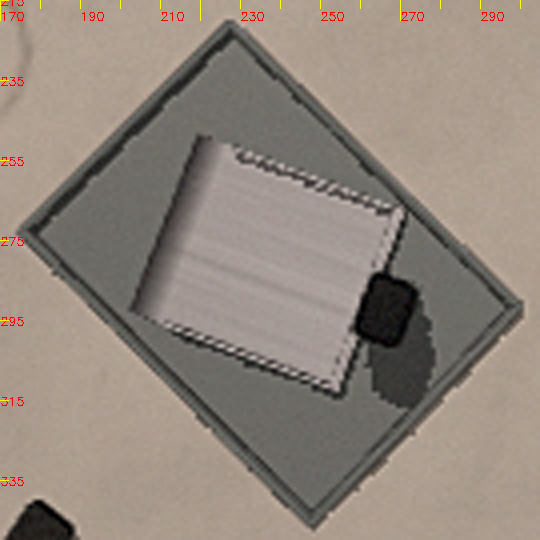

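View pics/c_stop.png

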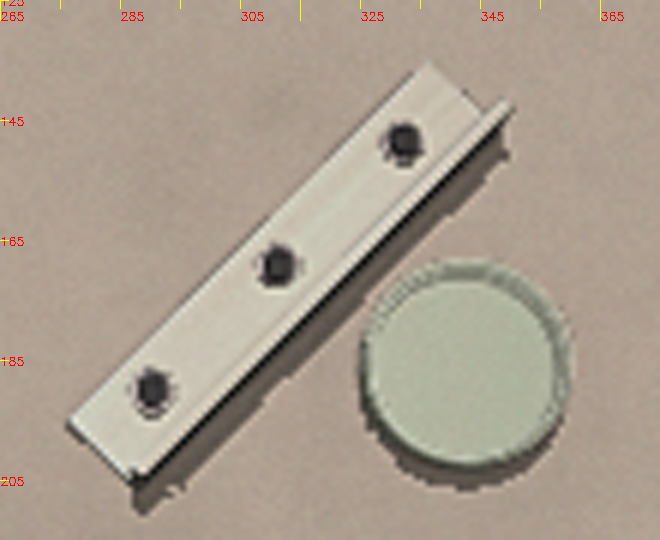

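View pics/c_stray.png

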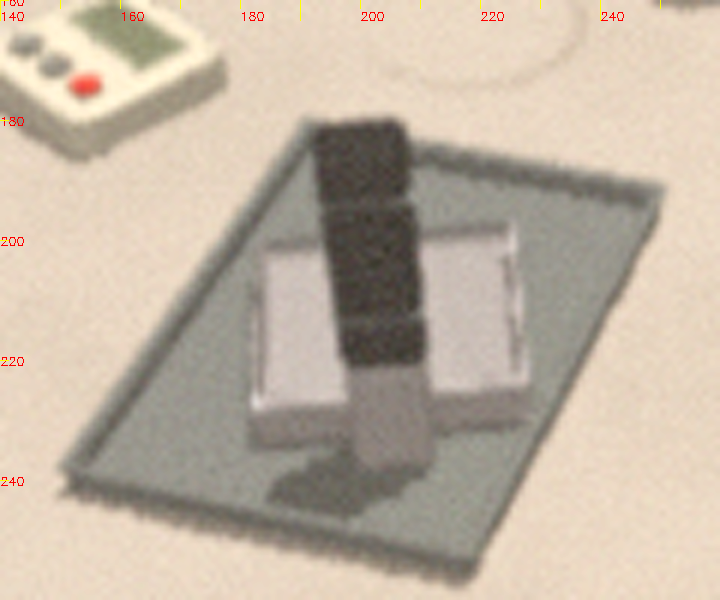

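View pics/c_sstop.png

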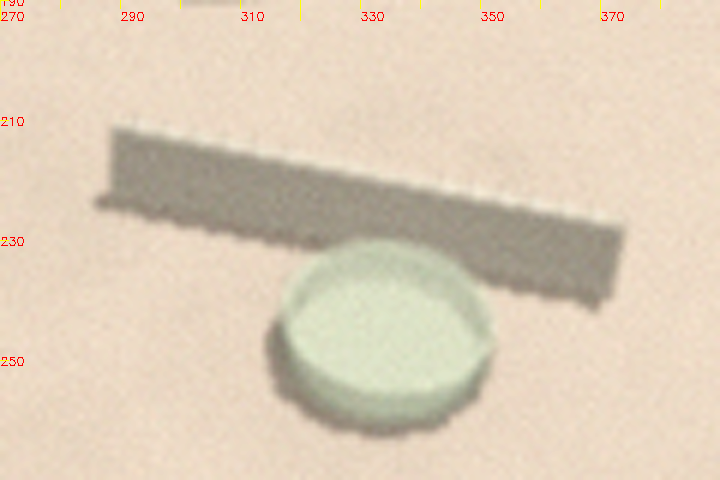

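```bash
cat >> h.py <<'E'
def proj(im,P):
    return cv2.projectPoints(np.array(P,float).reshape(-1,1,3),np.array(im['rvec'],float),np.array(im['tvec'],float),np.array(im['intrinsics']),None)[0].reshape(-1,2)
def unproj(im,uv,z):
    K=np.array(im['intrinsics']);Rm=cv2.Rodrigues(np.array(im['rvec'],float))[0];t=np.array(im['tvec'],float).ravel()
    C=-Rm.T@t
    d=Rm.T@np.linalg.inv(K)@np.array([uv[0],uv[1],1.])
    return C+d*(z-C[2])/d[2]
def tri(ims,uvs):
    A=[];b=[]
    for im,uv in zip(ims,uvs):
        K=np.array(im['intrinsics']);Rm=cv2.Rodrigues(np.array(im['rvec'],float))[0];t=np.array(im['tvec'],float).ravel()
        C=-Rm.T@t; d=Rm.T@np.linalg.inv(K)@np.array([uv[0],uv[1],1.]); d/=np.linalg.norm(d)
        M=np.eye(3)-np.outer(d,d);A.append(M);b.append(M@C)
    return np.linalg.lstsq(np.vstack(A),np.hstack(b),rcond=None)[0]
E
python3 - <<'E'
from h import *; import pickle
s,d=pickle.load(open('d0.pkl','rb')); T=d['top'];S=d['side']
def c(X,Y,x0,y0,k): return ((X+.5)/k-.5+x0,(Y+.5)/k-.5+y0)
p=lambda v:np.round(np.array(v)*1000,1)
ct=lambda X,Y:c(X,Y,170,215,4); cs=lambda X,Y:c(X,Y,265,125,6); st=lambda X,Y:c(X,Y,140,160,6); ss=lambda X,Y:c(X,Y,270,190,6)
print('tray',[p(unproj(T,ct(*q),.012)) for q in [(230,22),(522,308),(312,525),(18,232)]])
print('trayS',[p(unproj(S,st(*q),.012)) for q in [(660,187),(475,565),(62,468),(305,120)]])
print('lip',[p(unproj(T,ct(*q),.003)) for q in [(203,138),(133,308)]])
print('back',[p(unproj(T,ct(*q),.018)) for q in [(402,210),(340,392)]])
print('backS',[p(unproj(S,st(*q),.018)) for q in [(525,380),(252,405)]])
print('handle',p(unproj(T,ct(390,308),.125)))
print('stop',[p(unproj(T,cs(*q),.03)) for q in [(512,106),(147,473)]])
print('stopS',[p(unproj(S,ss(*q),.03)) for q in [(113,128),(622,229)]],[p(unproj(S,ss(*q),.0)) for q in [(113,204),(598,305)]])
print('dish',p(unproj(T,cs(467,362),.017)), [p(unproj(T,cs(*q),.017)) for q in [(362,362),(573,362)]])
print('dishS',p(unproj(S,ss(388,320),.017)))
for im in(T,S):
  Rm=cv2.Rodrigues(np.array(im['rvec']))[0]; print(p(-Rm.T@np.array(im['tvec']).ravel()))
E
```

```text
tray [array([564.6, 425.2,  12. ]), array([437.4, 295.5,  12. ]), array([344.9, 387.4,  12. ]), array([471.4, 517.6,  12. ])]
trayS [array([562.2, 422.3,  12. ]), array([436.8, 289.6,  12. ]), array([344.5, 384.5,  12. ]), array([470.2, 513.8,  12. ])]
lip [array([513.3, 437.6,   3. ]), array([438. , 467.6,   3. ])]
back [array([480.2, 348.2,  18. ]), array([401.7, 375.2,  18. ])]
backS [array([479.7, 349. ,  18. ]), array([402.2, 377.7,  18. ])]
handle [438.7 352.1 125. ]
stop [array([703.2, 204. ,  30. ]), array([591.7, 314.4,  30. ])]
stopS [array([589.2, 313.3,  30. ]), array([700.2, 201.6,  30. ])] [array([589., 311.,   0.]), array([696.7, 201.6,   0. ])]
dish [627.6 217.4  17. ] [array([627.6, 249.1,  17. ]), array([627.5, 185.5,  17. ])]
dishS [625.1 213.1  17. ]
[446.4 342.5 883.9]
[ 250.  -235.9  584.4]
```

Both views agree:
- **Scoop:** origin about (458,407), yaw about 69.3°, handle at (438,352.5).
- **Stop:** centre (646,258), x axis at 45°.
- **Dish:** about (626,215), roughly 12 mm from the wall.
- **Tray:** centre (454,405), yaw 45.5°.

Tool y is already nearly along the scoop's x, so I'll move above the handle.

```bash
python3 -m inch '[[[0,-39,-19,0,-1.6],[0,-39,-19,0,0],[0,-39,-19,0,0],[0,-39,-19,0,0],[0,-39,-19,0,0],[0,-39,-19,0,0],[0,-37,-18,0,0],[0,0,0,0,0]]]' 40
cat >> h.py <<'E'
def delta(tx,ty,tz,yaw_deg):
    """tool-frame shift (mm) and turn to reach TCP pos (mm) with tool y at yaw_deg"""
    s=arm.observe(); M=R.from_rotvec(s['ee_rot']).as_matrix()
    y=np.degrees(np.arctan2(M[1,1],M[0,1]))
    d=M.T@(np.array([tx,ty,tz])-np.array(s['position'])*1000)
    print('clock',round(s['clock'],2),'pos',(np.array(s['position'])*1000).round(1),'yaw',y.round(2),'tilt',M[:,2].round(3),'w',round(s['width'],3),'F',np.round(s['force'],1),'-> shift',d.round(1),'turn',round(-(yaw_deg-y),2))
E
python3 -c "
from h import *
delta(438.2,352.5,69,69.3)
snap('wrist','w1.png');snap('side','s1.png')
delta(438.2,352.5,69,69.3)"
```

```text
clock: 0.95
position: [0.4486, 0.3501, 0.2231]
ee_rot: [-0.555, -3.09, 0.007]
force: [-0.3, 0.3, 0.5]
width: 1.001
clock 0.95 pos [448.6 350.1 223.1] yaw 69.63 tilt [-0.003 -0.004 -1.   ] w 1.001 F [-0.3  0.3  0.5] -> shift [ 10.4  -0.6 154.1] turn 0.33
clock 1.05 pos [444.5 355.  222.9] yaw 69.99 tilt [-0.006 -0.002 -1.   ] w 0.998 F [-0.4  0.8 -0.8] -> shift [  4.3  -4.  154. ] turn 0.69
```

View pics/w1.png

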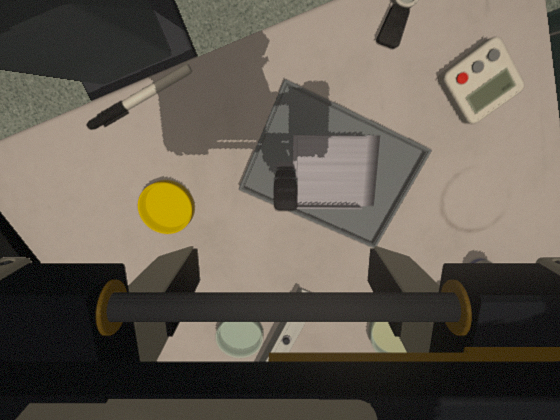

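View pics/s1.png

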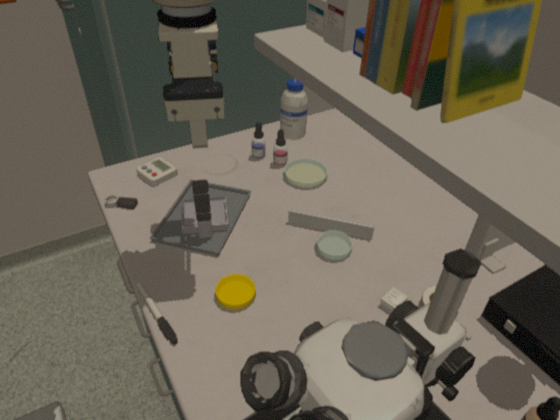

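```bash
python3 -m inch '[[[0,0,0,0,0],[0,0,0,0,0]]]'; python3 -c "
from h import *
delta(438.2,352.5,69,69.3)"
```

```text
clock: 1.25
position: [0.4424, 0.3572, 0.2226]
ee_rot: [-0.539, -3.088, 0.004]
force: [-0.1, -0.2, -0.2]
width: 1.002
clock 1.25 pos [442.4 357.2 222.6] yaw 70.19 tilt [-0.007 -0.001 -1.   ] w 1.002 F [-0.1 -0.2 -0.2] -> shift [  1.4  -5.3 153.6] turn 0.89
```

The wrist view shows the handle at (285,188), centred between the jaws and aligned with them. The side view shows clear space around the tool. Now I'll descend.

```bash
python3 -m inch '[[[0,1.4,-5.3,10,0.8],[0,0,0,20,0],[0,0,0,20,0],[0,0,0,10,0],[0,0,0,0,0],[0,0,0,0,0]]]'; python3 -c "
from h import *
delta(438.2,352.5,69,69.3)
import pickle
s=arm.observe();im=snap('wrist','w2.png')
T=np.array(im['T_tool_cam']);M=R.from_rotvec(s['ee_rot']).as_matrix()
c,sn=np.cos(np.radians(69.3)),np.sin(np.radians(69.3))
for z in (.125,):
  for a,b in [(10,13),(10,-13),(-10,-13),(-10,13)]:
    P=np.array([.4382+(a*c-b*sn)/1e3,.3525+(a*sn+b*c)/1e3,z]);q=M.T@(P-s['position']);q=T[:3,:3].T@(q-T[:3,3]);u=np.array(im['intrinsics'])@q;print((u[:2]/u[2]).round(1))
"
```

```text
clock: 1.85
position: [0.4336, 0.3559, 0.1588]
ee_rot: [-0.552, -3.084, 0.003]
force: [-0.0, -0.1, 0.5]
width: 1.004
clock 1.85 pos [433.6 355.9 158.8] yaw 69.72 tilt [-0.009 -0.001 -1.   ] w 1.004 F [-0.  -0.1  0.5] -> shift [-6.2 -1.3 89.7] turn 0.42
[296.4 229.1]
[295.6 266.5]
[265.1 266.2]
[264.7 228.9]
```

View pics/w2.png

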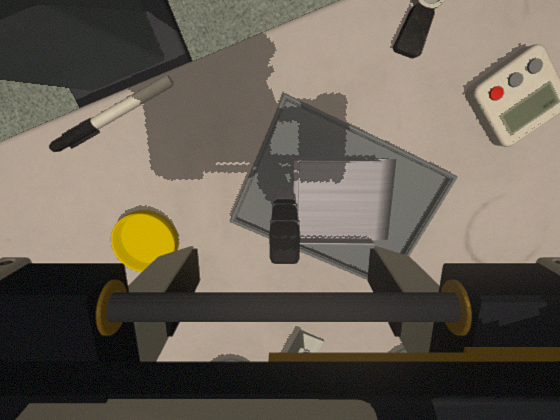

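The handle top spans x 270–300, y 227–264 in the picture, against a prediction of 265–296, 229–266. That is within about 3 mm, so I'll continue.

```bash
python3 -m inch '[[[0,-6,0,20,0.4],[0,-1,0,25,0],[0,-1,0,25,0],[0,0,0,12,0],[0,0,0,0,0],[0,0,0,0,0]]]'; python3 -c "
from h import *
delta(438.2,352.5,69,69.3)"
```

```text
clock: 2.5
position: [0.4441, 0.3568, 0.0804]
ee_rot: [-0.564, -3.088, -0.011]
force: [-0.4, 0.7, -0.2]
width: 1.0
clock 2.5 pos [444.1 356.8  80.4] yaw 69.32 tilt [-0.001  0.007 -1.   ] w 1.0 F [-0.4  0.7 -0.2] -> shift [ 4.  -6.2 11.4] turn 0.02
```

```bash
python3 -m inch '[[[0,3,-4,6,0],[0,0,0,3,0],[0,0,0,0,0],[0,0,0,0,0]]]'; python3 -c "
from h import *
delta(438.2,352.5,69,69.3)
snap('wrist','w3.png');snap('side','s3.png');delta(438.2,352.5,69,69.3)"
```

```text
clock: 2.9
position: [0.4407, 0.3555, 0.0738]
ee_rot: [0.564, 3.09, 0.017]
force: [-0.1, -0.5, 0.9]
width: 0.998
clock 2.9 pos [440.7 355.5  73.8] yaw 69.33 tilt [ 0.002  0.011 -1.   ] w 0.998 F [-0.1 -0.5  0.9] -> shift [ 1.3 -3.7  4.8] turn 0.03
clock 3.0 pos [440.8 355.5  73.8] yaw 69.33 tilt [ 0.002  0.011 -1.   ] w 1.004 F [-0.2  0.2  0.2] -> shift [ 1.4 -3.8  4.7] turn 0.03
```

View pics/w3.png

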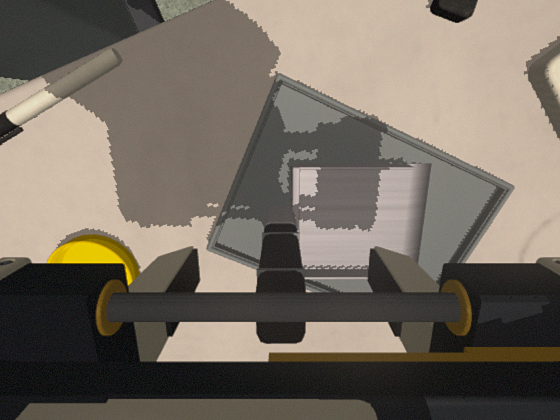

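View pics/s3.png

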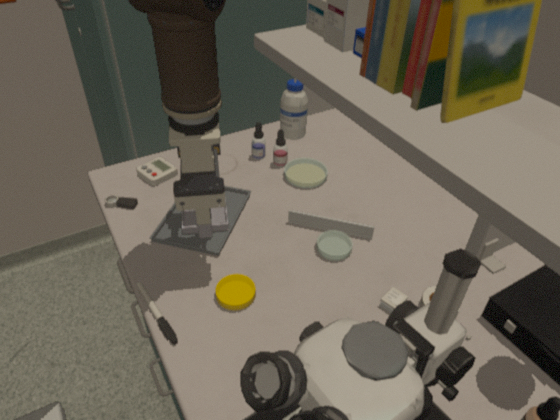

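Both views show the handle standing centred between the pads (x about 281). I'll close firmly.

```bash
python3 -m inch '[[[0.3,0,0,3,0],[0.6,0,0,0,0],[1,0,0,0,0],[1,0,0,0,0],[1,0,0,0,0],[1,0,0,0,0],[1,0,0,0,0],[1,0,0,0,0]]]' 60; python3 -c "
from h import *
delta(438.2,352.5,69,69.3)
snap('wrist','w4.png');snap('top','t4.png');delta(438.2,352.5,69,69.3)"
```

```text
clock: 3.8
position: [0.4411, 0.3556, 0.0707]
ee_rot: [0.564, 3.09, 0.018]
force: [0.4, -0.2, -0.4]
width: 0.355
clock 3.8 pos [441.1 355.6  70.7] yaw 69.31 tilt [ 0.003  0.011 -1.   ] w 0.355 F [ 0.4 -0.2 -0.4] -> shift [ 1.6 -4.   1.7] turn 0.01
clock 3.9 pos [441.1 355.6  70.7] yaw 69.32 tilt [ 0.003  0.011 -1.   ] w 0.271 F [ 0.3  0.3 -0.4] -> shift [ 1.6 -4.   1.7] turn 0.02
```

View pics/w4.png

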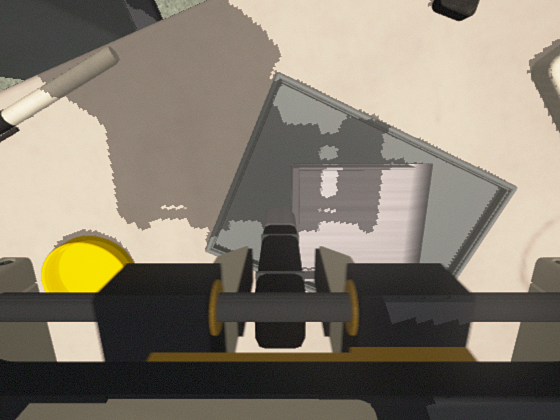

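View pics/t4.png

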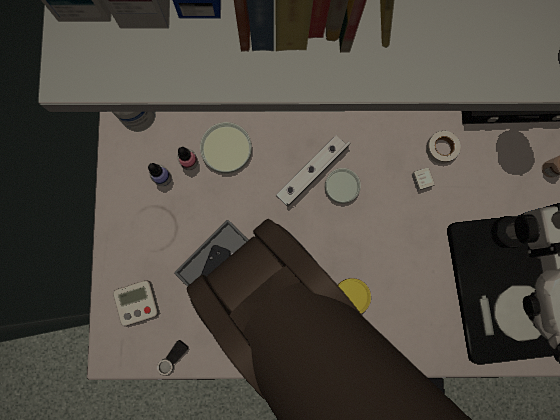

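```bash
python3 -m inch '[[[1,0,0,0,0],[1,0,0,0,0],[1,0,0,0,0]]]' 60; python3 -c "
from h import *
s=arm.observe();print(s['width']*92)"
```

```text
clock: 4.2
position: [0.441, 0.3555, 0.0706]
ee_rot: [0.564, 3.09, 0.017]
force: [-0.1, -0.1, -0.9]
width: 0.217
19.94949023458752
```

Gripped at 19.9 mm, which matches the 20 mm handle. Next I'll lift straight up and check how the scoop hangs.

```bash
python3 -m inch '[[[1,0,0,-6,0],[1,0,0,-10,0],[1,0,0,-12,0],[1,0,0,-12,0],[1,0,0,-10,0],[1,0,0,0,0],[1,0,0,0,0]]]' 60; python3 -c "
from h import *
delta(515,103,112,45.1)
snap('wrist','w5.png');snap('side','s5.png')"
```

```text
clock: 4.9
position: [0.4409, 0.355, 0.1261]
ee_rot: [0.564, 3.089, 0.019]
force: [0.6, 0.3, -1.9]
width: 0.214
clock 4.9 pos [440.9 355.  126.1] yaw 69.32 tilt [ 0.003  0.011 -1.   ] w 0.214 F [ 0.6  0.3 -1.9] -> shift [-158.3 -209.7   11.5] turn 24.22
```

View pics/w5.png

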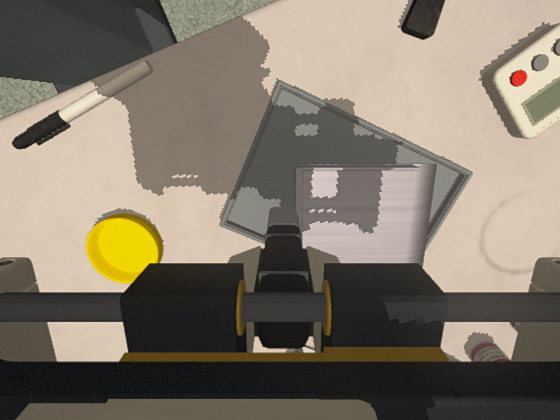

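View pics/s5.png

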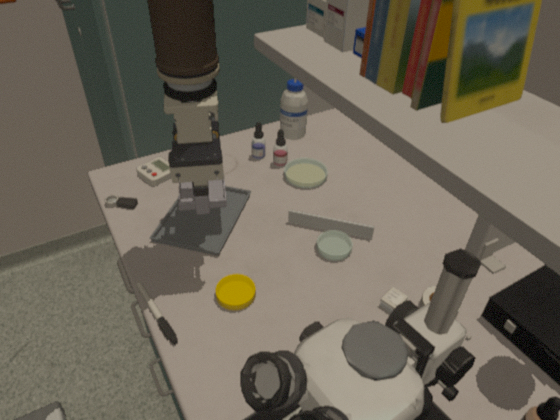

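Run:
```python
import cv2
f=cv2.imread('pics/w5.png')[145:285,220:480]
cv2.imwrite('pics/c5.png',cv2.convertScaleAbs(cv2.resize(f,None,fx=3,fy=3,interpolation=cv2.INTER_CUBIC),alpha=1.2))
```

```text
(no output)
```

View pics/c5.png

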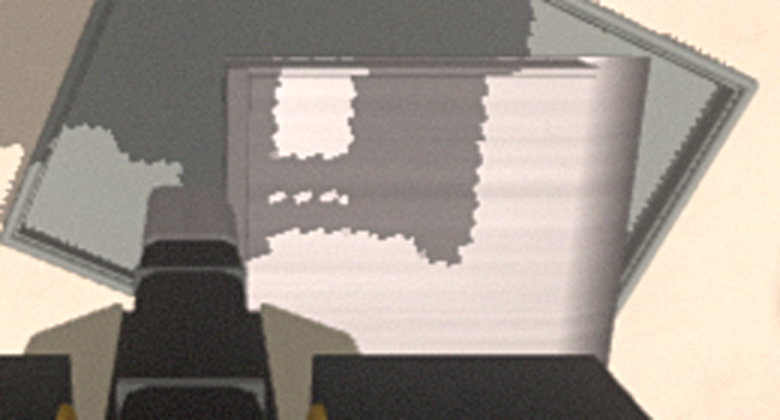

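Run:
```python
from h import *
im=eyes.get_image('wrist')
T=np.array(im['T_tool_cam']);K=np.array(im['intrinsics'])
print(T.round(3))
def up(X,Y,z):
    u=np.array([(X+.5)/3-.5+220,(Y+.5)/3-.5+145,1]); d=T[:3,:3]@np.linalg.inv(K)@u; C=T[:3,3]
    return ((C+d*(z/1000-C[2])/d[2])*1000).round(1)
for z in(66,68,70): print(z,'lip',up(649,58,z),up(606,360,z),'backrim',up(227,60,z-15), 'rimedge@end', up(585,60,z-15))
```

```text
[[-0.    -0.956 -0.293  0.079]
 [ 1.    -0.     0.     0.   ]
 [-0.001 -0.293  0.956 -0.157]
 [ 0.     0.     0.     1.   ]]
66 lip [ 43.2 106.4  66. ] [-33.9 106.2  66. ] backrim [45.2  8.2 51. ] rimedge@end [45.2 85.5 51. ]
68 lip [ 42.9 107.4  68. ] [-35.  107.1  68. ] backrim [44.9  8.3 53. ] rimedge@end [44.8 86.3 53. ]
70 lip [ 42.6 108.3  70. ] [-36.  108.1  70. ] backrim [44.6  8.3 55. ] rimedge@end [44.5 87.2 55. ]
```

Unprojected, the scoop sits square in the tool: the lip is 107.5 mm ahead of the TCP and about 2 mm toward tool +x. I'll carry it to the approach point, then turn.

```bash
python3 -m inch '[[[1,-8,-10,0,0],[1,-16,-21,0,0],[1,-20,-27,0,0],[1,-20,-27,0,0],[1,-20,-27,0,0],[1,-20,-26,0,0],[1,-20,-26,0,0],[1,-16,-21,0,0],[1,-12,-16,0,0],[1,-7,-9,0,0]]]' 60;  python3 -m inch '[[[1,0,0,0,4],[1,0,0,0,5],[1,0,0,0,5],[1,0,0,0,5],[1,0,0,0,4],[1,0,0,0,0],[1,0,0,0,0]]]' 60; python3 -c "
from h import *
delta(516.4,102.1,115,45.1)
snap('top','t6.png');snap('side','s6.png')
delta(516.4,102.1,115,45.1)"
```

```text
clock: 6.05
position: [0.5154, 0.0842, 0.1184]
ee_rot: [-0.563, -3.086, -0.006]
force: [0.0, -0.1, -2.4]
width: 0.214
clock: 6.75
position: [0.5136, 0.0792, 0.1165]
ee_rot: [-1.191, -2.897, 0.001]
force: [-0.2, 1.2, -0.9]
width: 0.214
clock 6.75 pos [513.6  79.2 116.5] yaw 45.29 tilt [-0.009  0.003 -1.   ] w 0.214 F [-0.2  1.2 -0.9] -> shift [14.1 18.3  1.5] turn 0.19
clock 6.85 pos [513.7  79.1 116.5] yaw 45.26 tilt [-0.008  0.003 -1.   ] w 0.216 F [-0.  -0.5 -2. ] -> shift [14.2 18.3  1.5] turn 0.16
```

View pics/t6.png

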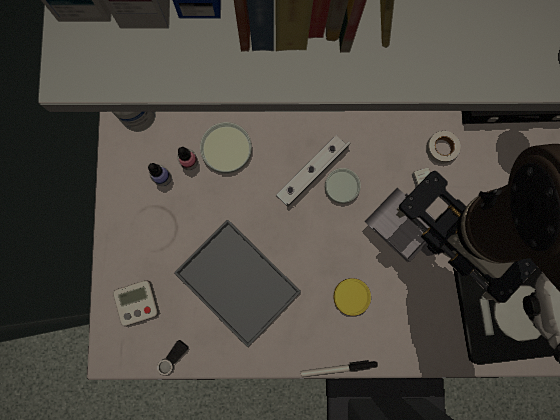

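View pics/s6.png

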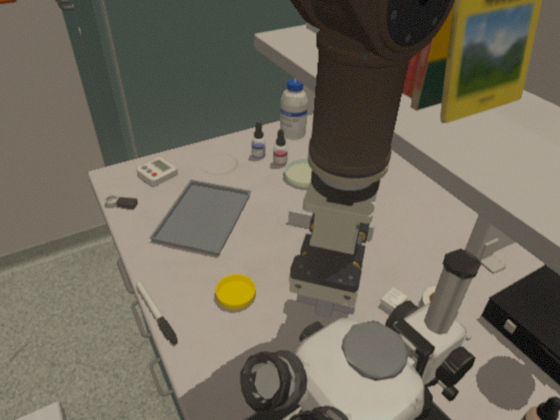

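Top view: the pan is at (395,222), pointing up-left at the dish (342,187). A small white cube sits at (423,178). I'll check the cube's clearance before moving.

```bash
python3 - <<'E'
from h import *; import pickle
s,d=pickle.load(open('d0.pkl','rb')); T=d['top']
a=np.radians(45.1);ux=np.array([np.cos(a),np.sin(a)]);uy=np.array([-ux[1],ux[0]]);o=np.array([646.3,258.5])
for n,q,z in [('cube',(423,179),.012),('cubeL',(413,172),.02),('cubeB',(418,190),.02),('yellow',(352,297),.017),('scopeplate',(450,225),.03)]:
    p=unproj(T,q,z)[:2]*1000; print(n,p.round(0),'stop fr',((p-o)@ux).round(0),((p-o)@uy).round(0))
E
python3 -m inch '[[[1,5,5,0,0.1],[1,6,9,0,0],[1,3,4,0,0],[1,0,0,0,0],[1,0,0,0,0],[1,0,0,0,0]]]' 60
python3 -c "
from h import *
delta(516.4,102.1,67.6,45.1)
snap('wrist','w7.png');"
```

```text
cube [639.  69.] stop fr -139.0 -129.0
cubeL [651.  89.] stop fr -117.0 -122.0
cubeB [617.  82.] stop fr -146.0 -104.0
yellow [428. 205.] stop fr -192.0 117.0
scopeplate [553.  31.] stop fr -227.0 -94.0
clock: 7.45
position: [0.5167, 0.1049, 0.1165]
ee_rot: [-1.189, -2.898, -0.0]
force: [-0.6, -0.3, -1.9]
width: 0.214
clock 7.45 pos [516.7 104.9 116.5] yaw 45.4 tilt [-0.008  0.004 -1.   ] w 0.214 F [-0.6 -0.3 -1.9] -> shift [-2.2 -2.  48.9] turn 0.3
```

View pics/w7.png

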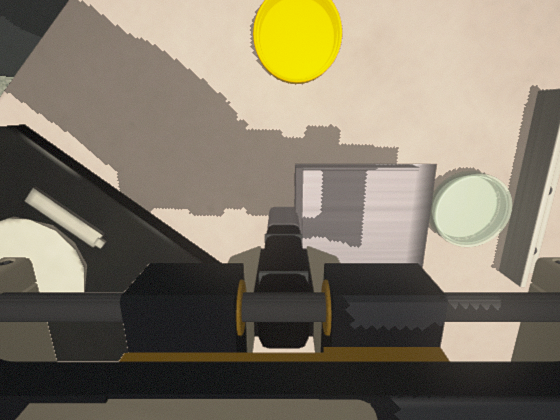

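Run:
```python
from h import *
s=arm.observe();im=eyes.get_image('wrist')
T=np.array(im['T_tool_cam']);K=np.array(im['intrinsics']);M=R.from_rotvec(s['ee_rot']).as_matrix()
a=np.radians(45.1);ux=np.array([np.cos(a),np.sin(a)]);uy=np.array([-ux[1],ux[0]]);o=np.array([646.3,258.5])
def w(u,v,z):
    d=M@T[:3,:3]@np.linalg.inv(K)@np.array([u,v,1.]);C=np.array(s['position'])+M@T[:3,3]
    return (C+d*(z-C[2])/d[2])*1000
def rep(n,u,v,z):
    p=w(u,v,z)[:2]; print(n,p.round(1),'stop fr',((p-o)@ux).round(1),((p-o)@uy).round(1))
rep('dishL',432,209,.017);rep('dishR',512,209,.017);rep('dishT',472,172,.017);rep('dishB',470,246,.017);rep('wall',534,88,.03);rep('wall2',497,267,.03)
t=np.array(s['position'])[:2]*1000;print('tcp',((t-o)@ux).round(1),((t-o)@uy).round(1))
```

```text
dishL [602.7 194.2] stop fr -76.4 -14.5
dishR [649.3 241.4] stop fr -10.0 -14.2
dishT [600.3 235.9] stop fr -48.5 16.6
dishB [652.3 197.2] stop fr -39.2 -47.5
wall [574.3 298.4] stop fr -22.5 79.1
wall2 [674.1 200.3] stop fr -21.6 -60.8
tcp -200.4 -16.7
```

The wrist view puts the dish 1.7 mm off the TCP line and the scoop 2 mm off, so they line up. I'll lower until the lip touches.

```bash
python3 -m inch '[[[1,0,0,10,0.2],[1,0,0,15,0],[1,0,0,12,0],[1,0,0,5,0],[1,0,0,0,0],[1,0,0,0,0]]]' 60; python3 -c "
from h import *
delta(514.6,104,67.6,45.1)"
```

```text
clock: 8.15
position: [0.5161, 0.1035, 0.0711]
ee_rot: [-1.198, -2.894, 0.001]
force: [0.2, 0.4, -1.5]
width: 0.217
clock 8.15 pos [516.1 103.5  71.1] yaw 45.04 tilt [-0.009  0.003 -1.   ] w 0.217 F [ 0.2  0.4 -1.5] -> shift [ 1.4 -0.7  3.5] turn -0.06
```

```bash
for i in 1; do python3 -m inch '[[[1,0,0,1,0],[1,0,0,0,0]]]'; python3 -m inch '[[[1,0,0,1,0],[1,0,0,0,0]]]';python3 -m inch '[[[1,0,0,1,0],[1,0,0,0,0]]]'; done; python3 -c "
from h import *
delta(514.6,104,67.6,45.1);snap('side','s8.png');snap('wrist','w8.png')"
```

```text
clock: 8.35
position: [0.5165, 0.1036, 0.0706]
ee_rot: [-1.198, -2.895, 0.0]
force: [-0.5, 0.0, -1.3]
width: 0.214
clock: 8.55
position: [0.517, 0.1038, 0.0702]
ee_rot: [-1.198, -2.896, -0.001]
force: [0.4, -0.0, -1.9]
width: 0.212
clock: 8.75
position: [0.5172, 0.1039, 0.0694]
ee_rot: [-1.199, -2.896, -0.002]
force: [-0.1, 0.3, -1.6]
width: 0.215
clock 8.75 pos [517.2 103.9  69.4] yaw 45.04 tilt [-0.006  0.004 -1.   ] w 0.215 F [-0.1  0.3 -1.6] -> shift [ 1.9 -1.7  1.8] turn -0.06
```

Run:
```python
import cv2
f=cv2.imread('pics/w8.png')[130:290,220:560];cv2.imwrite('pics/c8.png',cv2.resize(f,None,fx=2.3,fy=2.3,interpolation=cv2.INTER_CUBIC))
```

```text
(no output)
```

View pics/c8.png

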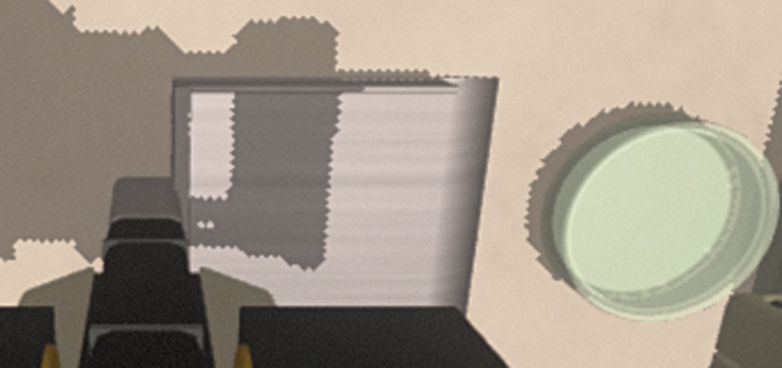

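View pics/s8.png

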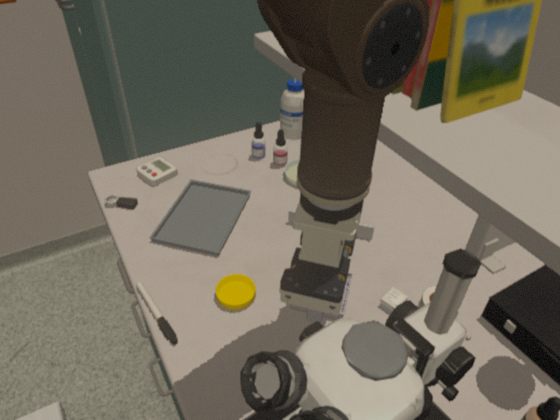

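No contact yet: Fz is still −1.6 N, the scoop's weight. I'll continue down.

```bash
for i in 1; do python3 -m inch '[[[1,0,0,1.5,0],[1,0,0,0,0]]]'; python3 -m inch '[[[1,0,0,1.5,0],[1,0,0,0,0]]]';python3 -m inch '[[[1,0,0,1.5,0],[1,0,0,0,0]]]'; done; python3 -c "
from h import *
delta(514.6,104,67.6,45.1)"
```

```text
clock: 9.05
position: [0.5175, 0.1039, 0.0682]
ee_rot: [-1.199, -2.897, -0.002]
force: [0.8, 0.2, -1.4]
width: 0.214
clock: 9.25
position: [0.5176, 0.104, 0.0681]
ee_rot: [-1.199, -2.897, -0.004]
force: [1.2, -0.6, -2.3]
width: 0.214
clock: 9.45
position: [0.5178, 0.1041, 0.068]
ee_rot: [-1.199, -2.897, -0.006]
force: [0.1, 0.6, -1.6]
width: 0.216
clock 9.45 pos [517.8 104.1  68. ] yaw 45.02 tilt [-0.004  0.006 -1.   ] w 0.216 F [ 0.1  0.6 -1.6] -> shift [ 2.2 -2.3  0.4] turn -0.08
```

```bash
python3 -m inch '[[[1,0,0,2.5,0]]]'; python3 -m inch '[[[1,0,0,2.5,0]]]';python3 -m inch '[[[1,0,0,2.5,0]]]';  python3 -m inch '[[[1,0,0,0,0]]]'; python3 -c "
from h import *
delta(514.6,104,67.6,45.1)"
```

```text
clock: 9.55
position: [0.5178, 0.1042, 0.0675]
ee_rot: [-1.199, -2.897, -0.007]
force: [-22.7, -3.0, 64.1]
width: 0.215
clock: 9.65
position: [0.5177, 0.1042, 0.0675]
ee_rot: [-1.199, -2.897, -0.009]
force: [-17.3, -2.9, 49.1]
width: 0.214
clock: 9.75
position: [0.518, 0.1042, 0.0675]
ee_rot: [-1.2, -2.897, -0.011]
force: [-12.3, -2.2, 38.3]
width: 0.214
clock: 9.85
position: [0.5183, 0.1042, 0.0683]
ee_rot: [-1.201, -2.898, -0.013]
force: [0.6, 0.6, -1.9]
width: 0.214
clock 9.85 pos [518.3 104.2  68.3] yaw 44.99 tilt [-0.001  0.009 -1.   ] w 0.214 F [ 0.6  0.6 -1.9] -> shift [ 2.5 -2.8  0.7] turn -0.11
```

Contact is at TCP z of about 67.6, and the vertical stiffness is high. I'll push in gentle steps with only a light downward bias.

```bash
python3 -m inch '[[[1,0,3,0.8,0],[1,0,5,0.5,0]]]'; python3 -m inch '[[[1,0,5,0.5,0],[1,0,5,0.5,0]]]';  cat >> h.py <<'E'
def st():
    s=arm.observe(); M=R.from_rotvec(s['ee_rot']).as_matrix(); a=np.radians(45.1)
    ux=np.array([np.cos(a),np.sin(a)]);uy=np.array([-ux[1],ux[0]]);o=np.array([646.3,258.5])
    t=np.array(s['position'])[:2]*1000-o
    f=np.array(s['force'])
    print('t %.2f'%s['clock'],'lip x %.1f'%(t@ux+107.5),'scoop y %.1f'%(t@uy+2),'z %.1f'%(s['position'][2]*1000),'yaw %.2f'%np.degrees(np.arctan2(M[1,1],M[0,1])),'tilt x %.4f y %.4f'%(M[:2,2]@ux,M[:2,2]@uy),'Fx %.1f Fy %.1f Fz %.1f'%(f[:2]@ux,f[:2]@uy,f[2]),'w %.3f'%s['width'])
E
python3 -c "
from h import *
st()"
```

```text
clock: 10.05
position: [0.5238, 0.1086, 0.0675]
ee_rot: [-1.203, -2.897, -0.011]
force: [-6.0, -4.9, 19.2]
width: 0.216
clock: 10.25
position: [0.5314, 0.1137, 0.0676]
ee_rot: [-1.206, -2.896, -0.007]
force: [-5.5, -5.3, 16.8]
width: 0.214
t 10.25 lip x -76.2 scoop y -18.8 z 67.6 yaw 44.78 tilt x 0.0027 y 0.0059 Fx -7.6 Fy 0.2 Fz 16.8 w 0.214
```

```bash
python3 -m inch '[[[1,1.5,5,0.4,-0.3],[1,1,5,0.4,0]]]'; python3 -c "
from h import *
st()";  python3 -m inch '[[[1,0.8,5,0.4,0],[1,0.5,5,0.4,0]]]'; 
python3 -c "
from h import *
st();snap('wrist','w9.png');snap('top','t9.png')"
```

```text
clock: 10.45
position: [0.5377, 0.1203, 0.0676]
ee_rot: [-1.202, -2.899, -0.004]
force: [-6.0, -5.1, 14.7]
width: 0.215
t 10.45 lip x -67.1 scoop y -18.6 z 67.6 yaw 44.95 tilt x 0.0010 y 0.0039 Fx -7.8 Fy 0.6 Fz 14.7 w 0.215
clock: 10.65
position: [0.5444, 0.1264, 0.0676]
ee_rot: [-1.205, -2.898, -0.0]
force: [-5.9, -4.5, 14.3]
width: 0.216
t 10.65 lip x -58.0 scoop y -19.0 z 67.6 yaw 44.84 tilt x -0.0008 y 0.0027 Fx -7.4 Fy 1.1 Fz 14.3 w 0.216
```

View pics/w9.png

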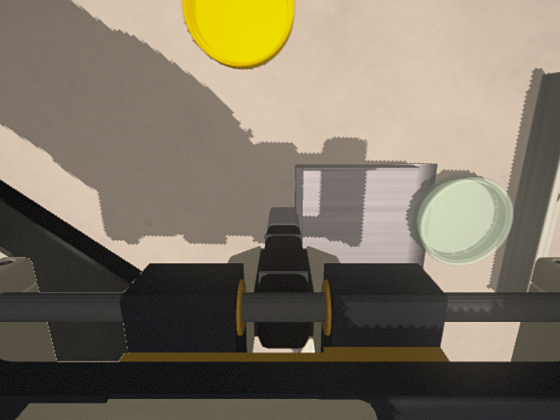

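View pics/t9.png

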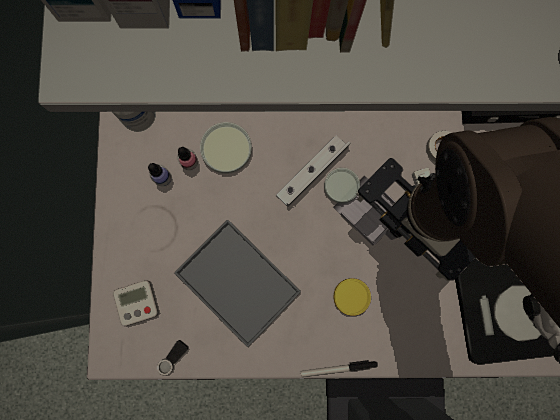

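```bash
cat >> h.py <<'E'
def tf(im,u,v,z):
    T=np.array(im['T_tool_cam']);K=np.array(im['intrinsics'])
    d=T[:3,:3]@np.linalg.inv(K)@np.array([u,v,1.]);C=T[:3,3]
    return ((C+d*(z/1000-C[2])/d[2])*1000).round(1)
E
python3 - <<'E'
from h import *
im=eyes.get_image('wrist');f=im['frame'][150:280,380:560]
cv2.imwrite('pics/c9.png',cv2.resize(f,None,fx=4,fy=4,interpolation=cv2.INTER_CUBIC))
for q in [(416,222),(513,215),(470,178),(458,263)]: print(tf(im,*q,51))
E
```

```text
[ 6.1 91.5 51. ]
[ 11.1 156.8  51. ]
[ 36.6 123.2  51. ]
[-24.8 125.1  51. ]
```

View pics/c9.png

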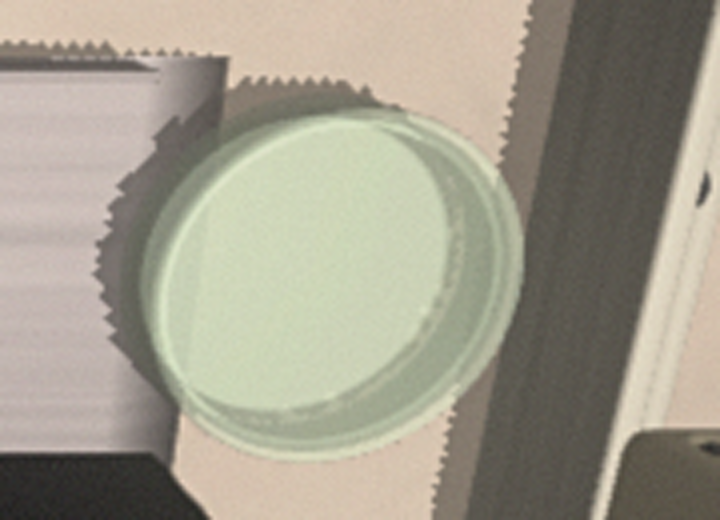

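The wrist view shows the dish about 5 mm toward tool +x of the scoop centre, with the lip about 13 mm under the foot. I'll correct sideways while advancing.

```bash
python3 -m inch '[[[1,3,3,0.4,-0.3],[1,3,3,0.4,0]]]'; python3 -c "
from h import *
st()";  python3 -m inch '[[[1,2.5,3,0.4,0],[1,1,0,0.3,0]]]'
python3 - <<'E'
from h import *
st()
im=eyes.get_image('wrist');f=im['frame'][150:280,380:560]
cv2.imwrite('pics/c10.png',cv2.resize(f,None,fx=4,fy=4,interpolation=cv2.INTER_CUBIC))
E
```

```text
clock: 11.0
position: [0.5471, 0.1334, 0.0676]
ee_rot: [1.202, 2.902, 0.001]
force: [-1.7, -4.9, 12.2]
width: 0.218
t 11.00 lip x -51.1 scoop y -16.0 z 67.6 yaw 45.01 tilt x 0.0009 y -0.0008 Fx -4.7 Fy -2.2 Fz 12.2 w 0.218
clock: 11.2
position: [0.5486, 0.137, 0.0677]
ee_rot: [1.203, 2.898, 0.0]
force: [-0.3, -2.1, 8.3]
width: 0.214
t 11.20 lip x -47.6 scoop y -14.6 z 67.7 yaw 44.92 tilt x 0.0014 y -0.0031 Fx -1.7 Fy -1.2 Fz 8.3 w 0.214
```

View pics/c10.png

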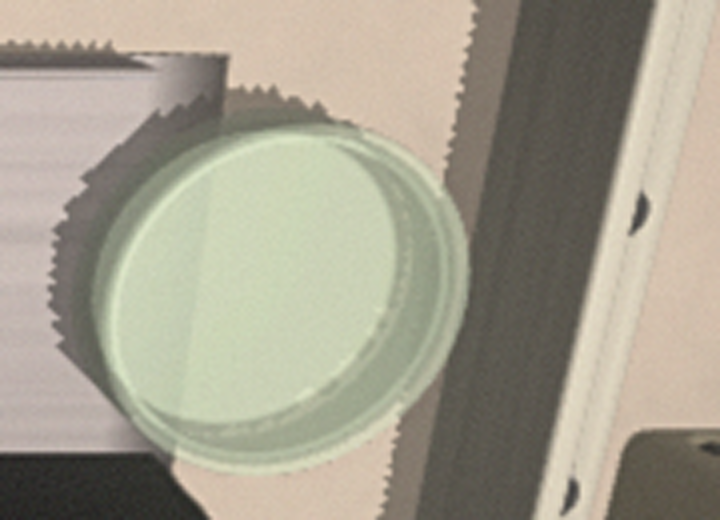

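```bash
cat > ell.py <<'E'
from h import *
import sys,json
# rim points in crop coords (x4, origin 380,150) -> tool plane circle fit
pts=json.loads(sys.argv[1]); z=float(sys.argv[2]); im=eyes.get_image('wrist')
P=np.array([tf(im,(X+.5)/4-.5+380,(Y+.5)/4-.5+150,z)[:2] for X,Y in pts])
A=np.c_[2*P,np.ones(len(P))];c=np.linalg.lstsq(A,(P**2).sum(1),rcond=None)[0]
print('centre tool x,y',c[:2].round(1),'r',np.sqrt(c[2]+c[:2]@c[:2]).round(1),'offset from scoop centre line',(c[0]-2).round(1),'scoop x',(c[1]-57.5).round(1))
E
python3 ell.py '[[93,300],[470,270],[310,122],[245,475],[125,205],[430,395]]' 50.7; python3 -c "
from h import *
im=eyes.get_image('wrist')
# visible lip corner and rim
print(tf(im,380+228/4,150+56/4,67.7),tf(im,380+172/4,150+455/4,67.7), tf(im,380+60/4,150+68/4,53))"
```

```text
centre tool x,y [  3.2 114.6] r 32.6 offset from scoop centre line 1.2 scoop x 57.1
[ 43.2 108.3  67.7] [-33.7 108.2  67.7] [43.6 74.  53. ]
```

The circle fit gives r 32.6 and a dish offset of about 1 mm, so it is well centred. I'll continue to the stop.

```bash
python3 -m inch '[[[1,0.6,5,0.4,-0.1],[1,0.6,5,0.4,0]]]'; python3 -c "
from h import *
st()";  python3 -m inch '[[[1,0.6,5,0.4,0],[1,0.6,5,0.3,0]]]'
python3 - <<'E'
from h import *
st()
im=eyes.get_image('wrist');f=im['frame'][150:280,380:560]
cv2.imwrite('pics/c11.png',cv2.resize(f,None,fx=4,fy=4,interpolation=cv2.INTER_CUBIC))
E
```

```text
clock: 11.55
position: [0.555, 0.1429, 0.0677]
ee_rot: [1.203, 2.899, -0.003]
force: [-4.8, -4.7, 14.7]
width: 0.211
t 11.55 lip x -38.8 scoop y -14.9 z 67.7 yaw 44.91 tilt x -0.0004 y -0.0037 Fx -6.7 Fy 0.1 Fz 14.7 w 0.211
clock: 11.75
position: [0.5621, 0.1493, 0.0679]
ee_rot: [1.206, 2.897, -0.005]
force: [-4.5, -5.2, 11.4]
width: 0.217
t 11.75 lip x -29.3 scoop y -15.4 z 67.9 yaw 44.81 tilt x -0.0015 y -0.0048 Fx -6.9 Fy -0.5 Fz 11.4 w 0.217
```

View pics/c11.png

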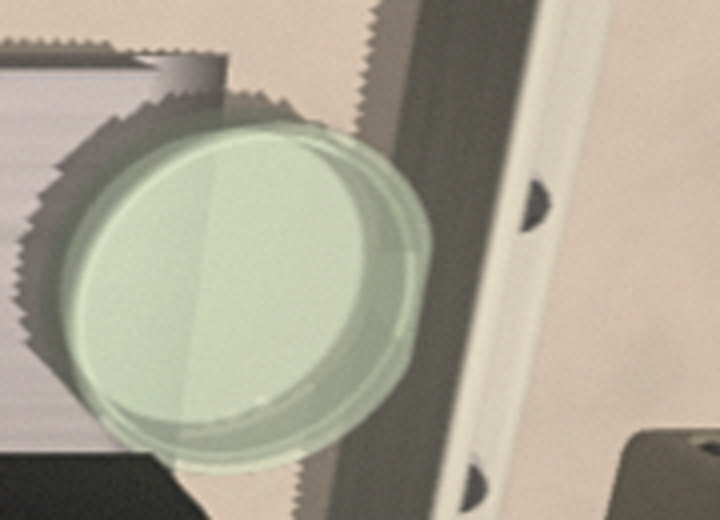

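```bash
python3 ell.py '[[62,300],[432,250],[280,123],[220,472],[93,205],[405,375]]' 50.7; python3 -m inch '[[[1,0.8,5,0.4,-0.3],[1,0.8,5,0.4,0]]]'; python3 -c "
from h import *
st()";  python3 -m inch '[[[1,0.8,4,0.4,0],[1,0.6,3,0.4,0]]]'
python3 - <<'E'
from h import *
st()
im=eyes.get_image('wrist');f=im['frame'][150:280,380:560]
cv2.imwrite('pics/c12.png',cv2.resize(f,None,fx=4,fy=4,interpolation=cv2.INTER_CUBIC))
E
```

```text
centre tool x,y [  3.5 108.7] r 32.0 offset from scoop centre line 1.5 scoop x 51.2
clock: 12.05
position: [0.5696, 0.1562, 0.0679]
ee_rot: [1.2, 2.897, -0.006]
force: [-5.6, -5.9, 12.9]
width: 0.216
t 12.05 lip x -19.1 scoop y -15.9 z 67.9 yaw 45.01 tilt x -0.0014 y -0.0066 Fx -8.1 Fy -0.2 Fz 12.9 w 0.216
clock: 12.25
position: [0.5747, 0.1606, 0.068]
ee_rot: [1.202, 2.895, -0.008]
force: [-4.2, -5.4, 13.6]
width: 0.216
t 12.25 lip x -12.4 scoop y -16.4 z 68.0 yaw 44.90 tilt x -0.0021 y -0.0080 Fx -6.8 Fy -0.9 Fz 13.6 w 0.216
```

View pics/c12.png

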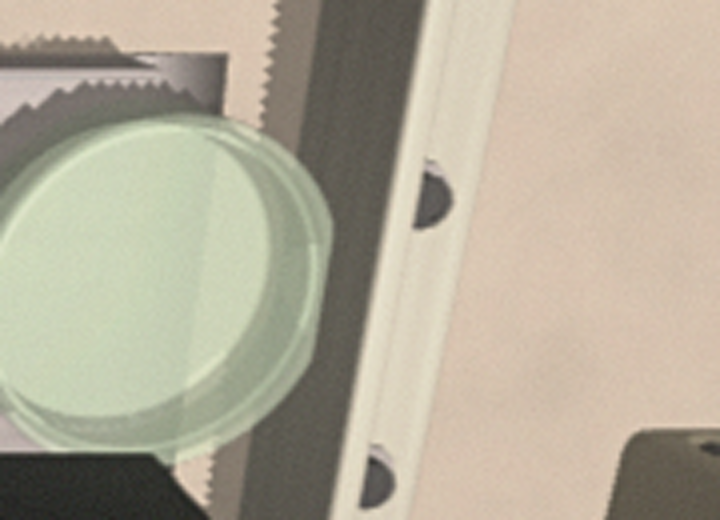

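```bash
python3 -m inch '[[[1,2.5,4,0.4,-0.2],[1,1.5,3.5,0.4,0]]]'; python3 -c "
from h import *
st()";  python3 -m inch '[[[1,1,3,0.3,0]]]'; python3 -c "
from h import *
st()"
python3 - <<'E'
from h import *
im=eyes.get_image('wrist');f=im['frame'][150:280,360:540]
cv2.imwrite('pics/c13.png',cv2.resize(f,None,fx=4,fy=4,interpolation=cv2.INTER_CUBIC))
E
```

```text
clock: 12.5
position: [0.5791, 0.1665, 0.0682]
ee_rot: [1.2, 2.893, -0.01]
force: [-3.2, -6.2, 12.4]
width: 0.214
t 12.50 lip x -5.1 scoop y -15.3 z 68.2 yaw 44.93 tilt x -0.0024 y -0.0108 Fx -6.7 Fy -2.1 Fz 12.4 w 0.214
clock: 12.6
position: [0.5811, 0.1684, 0.0682]
ee_rot: [1.202, 2.892, -0.011]
force: [-3.0, -5.0, 10.3]
width: 0.213
t 12.60 lip x -2.3 scoop y -15.5 z 68.2 yaw 44.87 tilt x -0.0027 y -0.0119 Fx -5.6 Fy -1.4 Fz 10.3 w 0.213
```

View pics/c13.png

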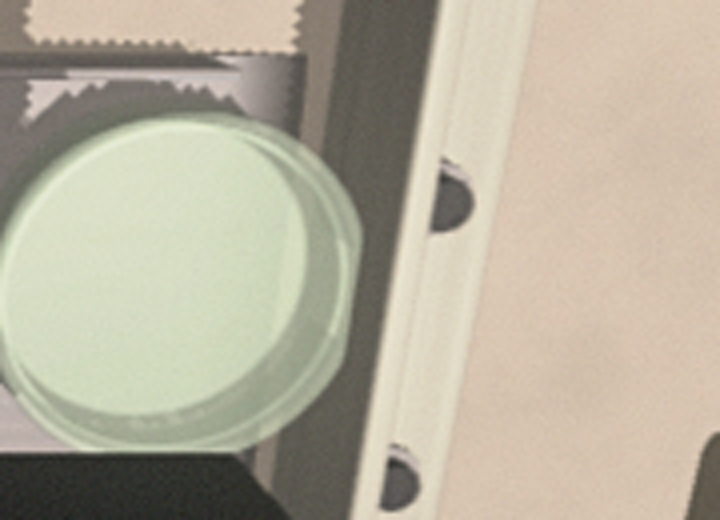

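The dish is over the pan and the lip is still about 4–5 mm short of the wall. I'll finish the push in small steps.

```bash
python3 -m inch '[[[1,0.8,2.5,0.3,-0.2]]]'; python3 -c "
from h import *
st()";  python3 -m inch '[[[1,0.8,2,0.3,0]]]'; python3 -c "
from h import *
st()"; python3 -m inch '[[[1,0.8,1.5,0.3,0]]]'; python3 -c "
from h import *
st()"
python3 - <<'E'
from h import *
im=eyes.get_image('wrist');f=im['frame'][150:280,360:540]
cv2.imwrite('pics/c14.png',cv2.resize(f,None,fx=4,fy=4,interpolation=cv2.INTER_CUBIC))
E
```

```text
clock: 12.75
position: [0.5832, 0.1701, 0.0683]
ee_rot: [1.198, 2.893, -0.012]
force: [-3.7, -4.9, 11.3]
width: 0.214
t 12.75 lip x 0.4 scoop y -15.7 z 68.3 yaw 45.02 tilt x -0.0026 y -0.0129 Fx -6.1 Fy -0.8 Fz 11.3 w 0.214
clock: 12.85
position: [0.5843, 0.1709, 0.0683]
ee_rot: [1.199, 2.892, -0.014]
force: [-7.3, -7.7, 16.9]
width: 0.217
t 12.85 lip x 1.7 scoop y -15.9 z 68.3 yaw 44.96 tilt x -0.0039 y -0.0136 Fx -10.6 Fy -0.3 Fz 16.9 w 0.217
clock: 12.95
position: [0.5845, 0.171, 0.0684]
ee_rot: [1.201, 2.892, -0.017]
force: [-9.0, -8.9, 18.9]
width: 0.215
t 12.95 lip x 1.9 scoop y -16.0 z 68.4 yaw 44.90 tilt x -0.0061 y -0.0137 Fx -12.7 Fy 0.1 Fz 18.9 w 0.215
```

View pics/c14.png

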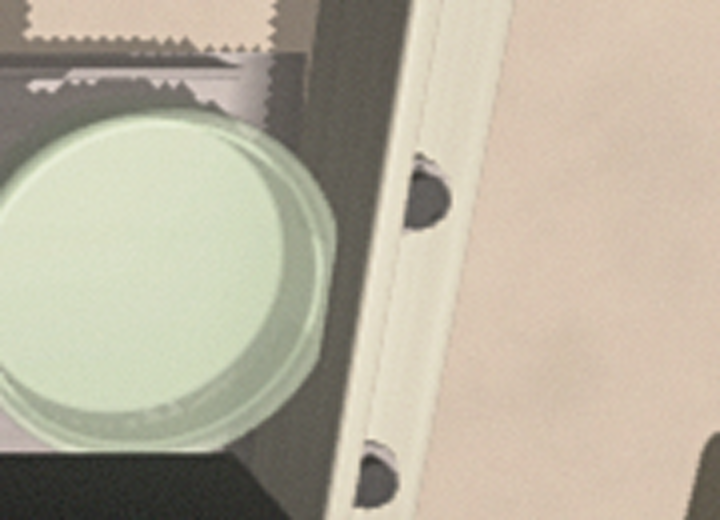

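The lip is against the wall: Fx has risen to −12.7 N and no gap is visible. Now I'll lift slowly.

```bash
python3 -m inch '[[[1,0,-0.5,-2,0],[1,0,-0.5,-4,0],[1,0,-0.3,-6,0],[1,0,0,-8,0],[1,0,0,-8,0],[1,0,0,-4,0],[1,0,0,0,0],[1,0,0,0,0]]]' 60
python3 - <<'E'
from h import *
st()
im=eyes.get_image('wrist');cv2.imwrite('pics/w15.png',im['frame']);snap('side','s15.png')
E
```

```text
clock: 13.8
position: [0.5829, 0.1715, 0.1009]
ee_rot: [1.2, 2.894, -0.02]
force: [-0.2, 0.1, -2.7]
width: 0.216
t 13.80 lip x 1.2 scoop y -14.5 z 100.9 yaw 44.95 tilt x -0.0086 y -0.0126 Fx -0.1 Fy 0.2 Fz -2.7 w 0.216
```

View pics/w15.png

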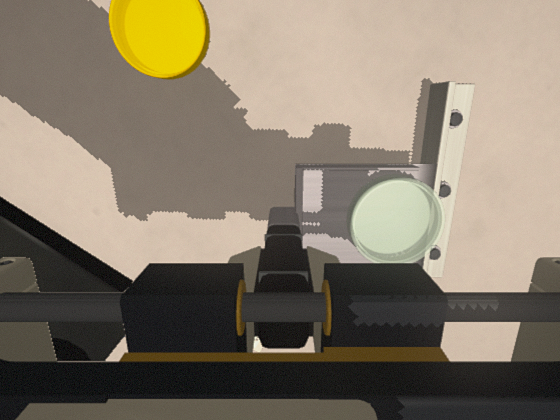

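View pics/s15.png

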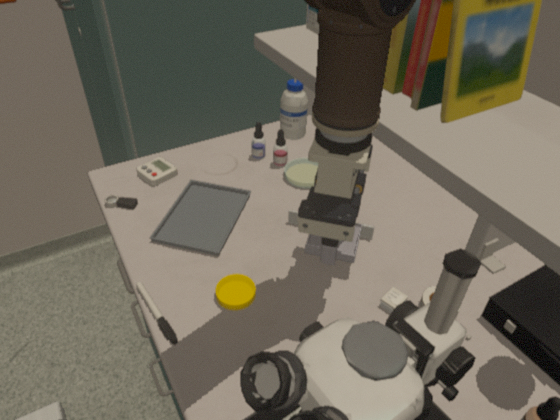

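The dish is up in the pan, and Fz of −2.7 N matches scoop plus dish. I'll check where it sits in the pan.

```bash
python3 - <<'E'
from h import *
im=eyes.get_image('wrist');f=im['frame'][150:280,290:470]
cv2.imwrite('pics/c16.png',cv2.resize(f,None,fx=4,fy=4,interpolation=cv2.INTER_CUBIC))
E
sed -i 's/380,(Y/X0,(Y/; s/^pts=/X0=float(sys.argv[3]) if len(sys.argv)>3 else 380\npts=/' ell.py
```

```text
(no output)
```

View pics/c16.png

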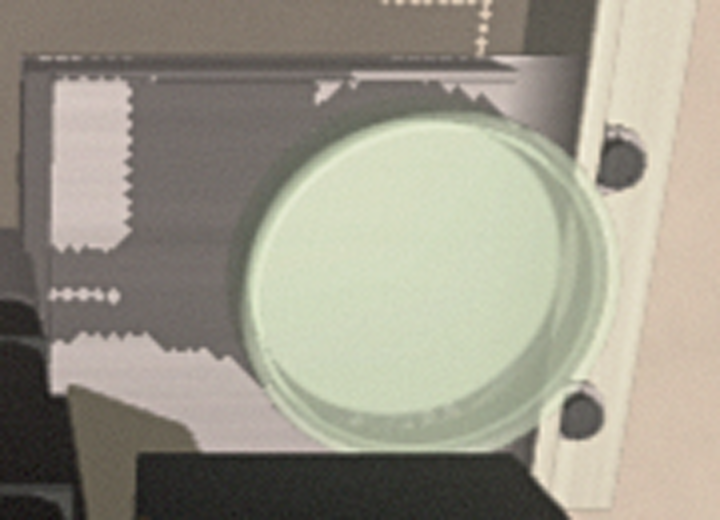

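```bash
python3 ell.py '[[242,290],[618,265],[440,110],[275,185],[590,360],[575,150],[285,400]]' 48.1 290
```

```text
centre tool x,y [ 7.6 77.3] r 31.4 offset from scoop centre line 5.6 scoop x 19.8
```

The dish is at about scoop x = +19, 5 mm off centre, with its weight well on the flat floor. I'll raise it further and carry it sideways with gentle ramps.

```bash
python3 -m inch '[[[1,0,0,-4,0],[1,0,0,-6,0],[1,0,0,-6,0],[1,0,0,-3,0],[1,0,0,0,0]]]' 60; python3 -m inch '[[[1,2,0.5,0,0],[1,4,1,0,0],[1,7,2,0,0],[1,10,3,0,0],[1,13,4,0,0],[1,15,4,0,0],[1,15,4,0,0],[1,15,4,0,0],[1,15,4,0,0],[1,15,4,0,0],[1,15,4,0,0],[1,15,4,0,0]]]' 60
python3 - <<'E'
from h import *
st();delta(418.4,365.2,110,45.7)
im=eyes.get_image('wrist');cv2.imwrite('pics/w17.png',im['frame'])
delta(418.4,365.2,110,45.7)
E
```

```text
clock: 14.5
position: [0.5826, 0.1715, 0.121]
ee_rot: [1.201, 2.895, -0.021]
force: [-0.1, 0.5, -2.5]
width: 0.213
clock: 15.7
position: [0.5028, 0.3102, 0.1183]
ee_rot: [1.2, 2.896, -0.022]
force: [-0.3, 0.7, -3.0]
width: 0.212
t 15.70 lip x 42.8 scoop y 140.1 z 118.3 yaw 45.00 tilt x -0.0102 y -0.0113 Fx 0.3 Fy 0.7 Fz -3.0 w 0.212
clock 15.7 pos [502.8 310.2 118.3] yaw 45.0 tilt [ 0.001 -0.015 -1.   ] w 0.212 F [-0.3  0.7 -3. ] -> shift [ 98.7 -20.7   7.4] turn -0.7
clock 15.75 pos [500.7 313.7 118.1] yaw 45.21 tilt [-0.001 -0.013 -1.   ] w 0.215 F [-0.8  2.9 -1.7] -> shift [ 94.8 -21.4   7.5] turn -0.49
```

View pics/w17.png

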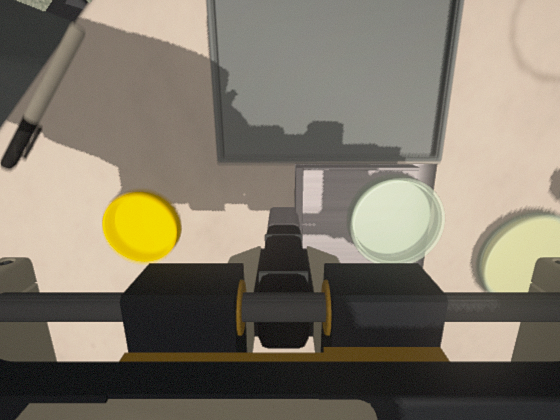

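The dish is unmoved in the pan, and the tray is ahead at image x 215–445. I'll continue with a gentle sideways and slightly backward move.

```bash
python3 -m inch '[[[1,4,-0.5,0,-0.2],[1,7,-1,0,-0.2],[1,10,-2,0,0],[1,12,-3,0,0],[1,12,-3,0,0],[1,12,-3,0,0],[1,11,-3,0,0],[1,9,-2.5,0,0],[1,7,-2,0,0],[1,4,-1,0,0],[1,2,0,0,0],[1,0,0,0,0]]]' 60
python3 - <<'E'
from h import *
delta(418.4,365.2,85,45.7)
im=eyes.get_image('wrist');cv2.imwrite('pics/w18.png',im['frame'])
delta(418.4,365.2,85,45.7);st()
snap('top','t18.png')
E
```

```text
clock: 16.95
position: [0.4139, 0.366, 0.1176]
ee_rot: [1.184, 2.905, -0.02]
force: [0.6, -0.3, -3.3]
width: 0.219
clock 16.95 pos [413.9 366.  117.6] yaw 45.66 tilt [-0.    -0.014 -1.   ] w 0.219 F [ 0.6 -0.3 -3.3] -> shift [-3.5  2.9 32.6] turn -0.04
clock 17.0 pos [414.1 365.8 117.6] yaw 45.64 tilt [-0.    -0.014 -1.   ] w 0.213 F [-0.  -0.2 -2.4] -> shift [-3.2  2.9 32.6] turn -0.06
t 17.00 lip x 19.6 scoop y 242.2 z 117.6 yaw 45.64 tilt x -0.0100 y -0.0095 Fx -0.2 Fy -0.1 Fz -2.4 w 0.213
```

View pics/w18.png

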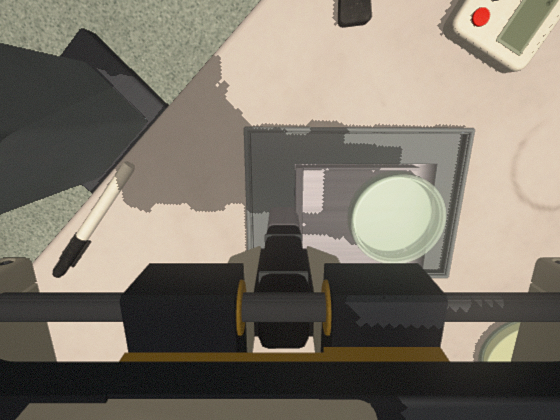

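View pics/t18.png

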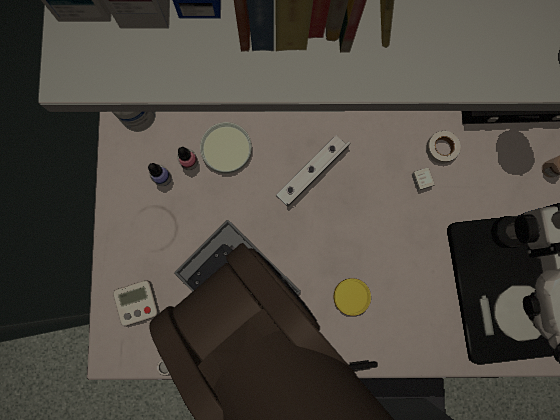

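Run:
```python
from h import *
s=arm.observe();im=eyes.get_image('wrist')
T=np.array(im['T_tool_cam']);K=np.array(im['intrinsics']);M=R.from_rotvec(s['ee_rot']).as_matrix()
g=M.copy()
def w(u,v,z):
    d=M@T[:3,:3]@np.linalg.inv(K)@np.array([u,v,1.]);C=np.array(s['position'])+M@T[:3,3]
    return (C+d*(z-C[2])/d[2])*1000
a=np.radians(45.65);ux=np.array([np.cos(a),np.sin(a)]);uy=np.array([-ux[1],ux[0]]);t=np.array(s['position'])[:2]*1000
for q in [(246,128),(472,129),(448,275),(246,245)]:
    p=w(*q,.012)[:2]; print(q,p.round(1),'rel tcp along,lat',((p-t)@ux).round(1),((p-t)@uy).round(1))
```

```text
(246, 128) [347.2 389.7] rel tcp along,lat -29.7 64.9
(472, 129) [472.  516.2] rel tcp along,lat 148.0 64.0
(448, 275) [564.6 427. ] rel tcp along,lat 148.9 -64.6
(246, 245) [416.5 316.9] rel tcp along,lat -33.3 -35.6
```

The tray's interior spans −28 to 145 mm along and ±61 mm across, relative to the TCP. The scoop needs −10 to 108 and −40 to 44, so it fits. I'll lower.

```bash
python3 -m inch '[[[1,0,0,4,0],[1,0,0,7,0],[1,0,0,9,0],[1,0,0,8,0],[1,0,0,5,0],[1,0,0,3,0],[1,0,0,0,0],[1,0,0,0,0]]]' 60; python3 -c "
from h import *
st();delta(414,366,70.6,45.7)"
```

```text
clock: 17.9
position: [0.4151, 0.3635, 0.0771]
ee_rot: [1.188, 2.903, -0.023]
force: [-0.3, 0.3, -2.9]
width: 0.215
t 17.90 lip x 18.7 scoop y 239.9 z 77.1 yaw 45.48 tilt x -0.0119 y -0.0103 Fx 0.0 Fy 0.4 Fz -2.9 w 0.215
clock 17.9 pos [415.1 363.5  77.1] yaw 45.48 tilt [-0.001 -0.016 -1.   ] w 0.215 F [-0.3  0.3 -2.9] -> shift [2.6 1.1 6.5] turn -0.22
```

```bash
python3 -m inch '[[[1,0,0,2,0],[1,0,0,0,0]]]'; python3 -m inch '[[[1,0,0,2,0],[1,0,0,0,0]]]'; python3 -m inch '[[[1,0,0,1.5,0]]]'; python3 -c "
from h import *
st()"
```

```text
clock: 18.1
position: [0.4153, 0.3638, 0.0755]
ee_rot: [1.188, 2.903, -0.022]
force: [-0.7, -0.7, -2.4]
width: 0.214
clock: 18.3
position: [0.4155, 0.3641, 0.0737]
ee_rot: [1.188, 2.903, -0.021]
force: [0.1, 1.0, -2.5]
width: 0.215
clock: 18.4
position: [0.4156, 0.3641, 0.0723]
ee_rot: [1.188, 2.902, -0.02]
force: [-0.4, 0.1, -2.3]
width: 0.217
t 18.40 lip x 19.5 scoop y 240.0 z 72.3 yaw 45.49 tilt x -0.0097 y -0.0101 Fx -0.2 Fy 0.3 Fz -2.3 w 0.217
```

```bash
python3 -m inch '[[[1,0,0,1,0]]]'; python3 -m inch '[[[1,0,0,1,0]]]'; python3 -m inch '[[[1,0,0,1,0]]]'; python3 -c "
from h import *
st()"
```

```text
clock: 18.5
position: [0.4158, 0.364, 0.0717]
ee_rot: [1.188, 2.902, -0.02]
force: [-3.6, -4.4, 10.7]
width: 0.214
clock: 18.6
position: [0.4161, 0.364, 0.0716]
ee_rot: [1.188, 2.902, -0.018]
force: [-4.6, -5.5, 13.7]
width: 0.217
clock: 18.7
position: [0.4163, 0.3641, 0.0716]
ee_rot: [1.188, 2.902, -0.017]
force: [-3.9, -4.2, 11.0]
width: 0.212
t 18.70 lip x 19.9 scoop y 239.5 z 71.6 yaw 45.46 tilt x -0.0077 y -0.0097 Fx -5.7 Fy -0.2 Fz 11.0 w 0.212
```

The lip touches first, with the back under 2 mm high. I'll press lightly to level it, then soften the grip before opening.

```bash
python3 -m inch '[[[1,0,0,1,0],[1,0,0,1,0],[1,0,0,1,0],[1,0,0,1,0],[1,0,0,1,0],[1,0,0,1,0]]]' 60; python3 -c "
from h import *
st()"; python3 -m inch '[[[1,0,0,0,0],[1,0,0,0,0],[1,0,0,0,0]]]' 3; python3 -c "
from h import *
st()
snap('wrist','w20.png')"
```

```text
clock: 19.3
position: [0.4173, 0.3645, 0.071]
ee_rot: [1.189, 2.901, -0.008]
force: [-3.5, -3.6, 10.2]
width: 0.217
t 19.30 lip x 20.9 scoop y 239.0 z 71.0 yaw 45.43 tilt x -0.0025 y -0.0078 Fx -5.0 Fy -0.1 Fz 10.2 w 0.217
clock: 19.6
position: [0.4174, 0.3645, 0.0712]
ee_rot: [1.189, 2.901, -0.008]
force: [-0.0, -0.9, -2.5]
width: 0.217
t 19.60 lip x 21.0 scoop y 239.0 z 71.2 yaw 45.43 tilt x -0.0020 y -0.0078 Fx -0.6 Fy -0.6 Fz -2.5 w 0.217
```

View pics/w20.png

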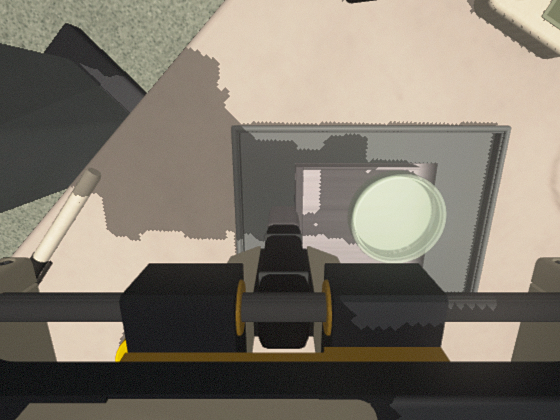

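The dish is still in place. I'll lower the last millimetre with the soft grip, then open slowly.

```bash
python3 -m inch '[[[1,0,0,1,0],[1,0,0,1,0],[0.76,0,0,0,0],[0.74,0,0,0,0],[0.7,0,0,0,0],[0.65,0,0,0,0],[0.6,0,0,0,0],[0.5,0,0,0,0],[0.3,0,0,0,0],[0,0,0,0,0],[0,0,0,0,0],[0,0,0,0,0]]]' 3; python3 -c "
from h import *
st()
snap('wrist','w21.png')"
```

```text
clock: 20.85
position: [0.4181, 0.3652, 0.0695]
ee_rot: [1.189, 2.9, -0.005]
force: [0.9, -0.2, 1.4]
width: 0.787
t 20.85 lip x 22.1 scoop y 239.0 z 69.5 yaw 45.43 tilt x -0.0002 y -0.0078 Fx 0.5 Fy -0.8 Fz 1.4 w 0.787
```

View pics/w21.png

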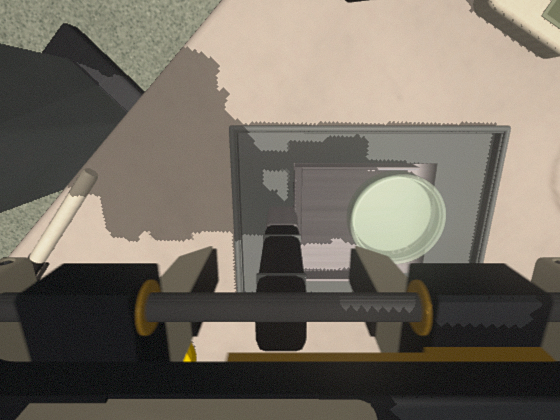

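Released: the fingers are clear on both sides of the handle. I'll rise straight up, then move aside for a look.

```bash
python3 -m inch '[[[0,0,0,0,0],[0,0,0,0,0],[0,0,0,-8,0],[0,0,0,-15,0],[0,0,0,-25,0],[0,0,0,-30,0],[0,0,0,-30,0],[0,0,0,-30,0],[0,0,0,-10,0],[0,0,0,0,0]]]'; python3 -m inch '[[[0,-15,-20,0,0],[0,-25,-30,0,0],[0,-25,-30,0,0],[0,-25,-30,0,0],[0,-25,-30,0,0],[0,-25,-30,0,0],[0,-15,-20,0,0],[0,0,0,0,0],[0,0,0,0,0]]]'; python3 -c "
from h import *
st()
t=snap('top','t22.png');s=snap('side','s22.png')
cv2.imwrite('pics/c22.png',cv2.resize(t['frame'][215:350,170:305],None,fx=4,fy=4,interpolation=cv2.INTER_CUBIC))
cv2.imwrite('pics/c22s.png',cv2.resize(s['frame'][160:260,140:260],None,fx=6,fy=6,interpolation=cv2.INTER_CUBIC))"
```

```text
clock: 21.9
position: [0.417, 0.3653, 0.2261]
ee_rot: [1.19, 2.9, -0.006]
force: [-0.1, -0.4, -0.2]
width: 0.996
clock: 22.8
position: [0.3874, 0.111, 0.2188]
ee_rot: [-1.19, -2.907, 0.02]
force: [-1.2, -0.1, -0.2]
width: 1.004
t 22.80 lip x -179.7 scoop y 81.2 z 218.8 yaw 45.50 tilt x -0.0119 y -0.0048 Fx -0.9 Fy 0.8 Fz -0.2 w 1.004
```

View pics/t22.png

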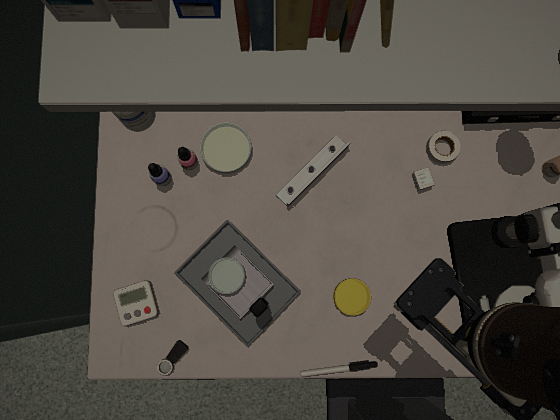

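View pics/c22.png

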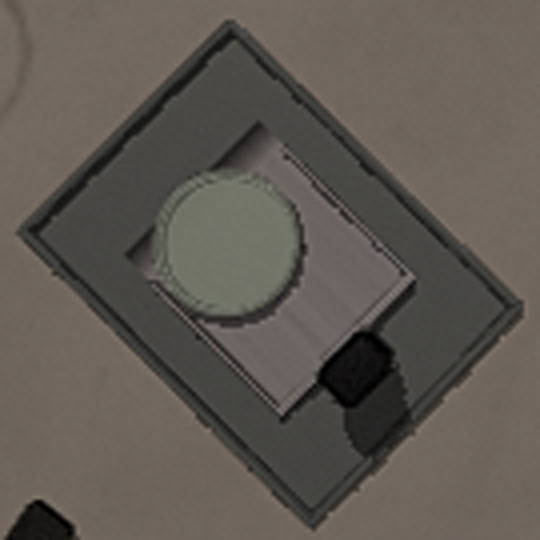

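View pics/c22s.png

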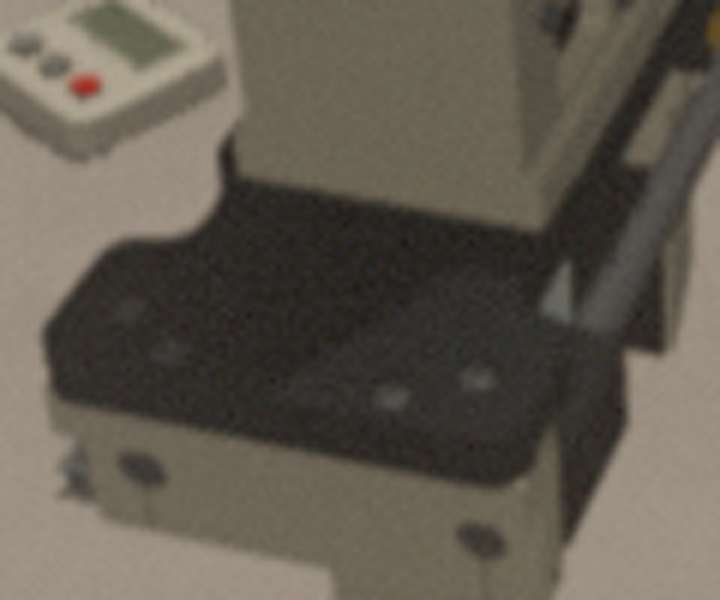

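Run:
```python
from h import *
T=eyes.get_image('top')
c=lambda X,Y:((X+.5)/4-.5+170,(Y+.5)/4-.5+215)
L=[unproj(T,c(*q),.003)[:2]*1000 for q in [(261,124),(127,255)]]
B=[unproj(T,c(*q),.018)[:2]*1000 for q in [(413,280),(282,416)]]
m=(L[0]+L[1])/2;b=(B[0]+B[1])/2;ux=(m-b)/np.linalg.norm(m-b);uy=np.array([-ux[1],ux[0]]);o=(m+b)/2
print('len',np.linalg.norm(m-b),'yaw',np.degrees(np.arctan2(ux[1],ux[0])),'origin',o)
for q in [(155,243),(302,243),(228,170),(228,318),(228,243)]:
    d=unproj(T,c(*q),.0225)[:2]*1000-o;print(q,(d@ux).round(1),(d@uy).round(1))
st()
```

```text
len 98.330569535979 yaw 44.829408816041145 origin [455.55969944 406.51859257]
(155, 243) 42.2 27.5
(302, 243) -3.1 -17.7
(228, 170) 42.5 -17.1
(228, 318) -3.4 27.6
(228, 243) 19.8 5.1
t 22.95 lip x -178.6 scoop y 81.7 z 219.1 yaw 45.63 tilt x -0.0117 y -0.0052 Fx -0.2 Fy 0.6 Fz -1.0 w 1.000
```

```bash
python3 -m inch '[[[0,-10,0,0,0],[0,-25,0,-5,0],[0,-25,0,-5,0],[0,-25,0,-5,0],[0,-10,0,0,0],[0,0,0,0,0],[0,0,0,0,0]]]'; python3 -c "
from h import *
st();s=snap('side','s23.png')
cv2.imwrite('pics/c23s.png',cv2.resize(s['frame'][160:260,140:260],None,fx=6,fy=6,interpolation=cv2.INTER_CUBIC))"
```

```text
clock: 23.65
position: [0.4606, 0.0472, 0.2334]
ee_rot: [1.171, 2.915, -0.024]
force: [-1.7, 0.2, 0.1]
width: 0.995
t 23.65 lip x -173.2 scoop y -15.6 z 233.4 yaw 46.22 tilt x -0.0137 y -0.0062 Fx -1.0 Fy 1.3 Fz 0.1 w 0.995
```

View pics/c23s.png

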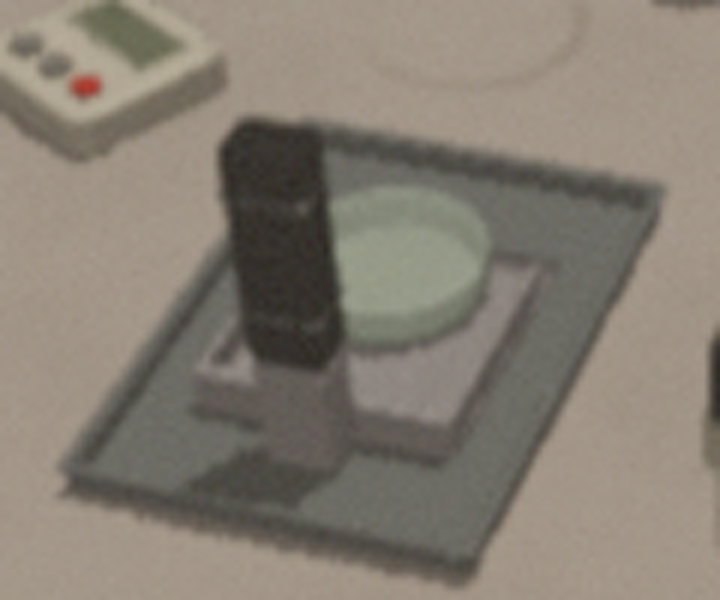

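The side view shows the scoop flat in the tray with the dish lying level in the pan, at scoop x of about +20 mm, y of about +5 mm. The arm is clear, so I'll hand in.

```bash
python3 -m inch '[[[0,0,0,0,0],[0,0,0,0,0],[0,0,0,0,0]]]'; python3 -c "
from h import *
st();print(workorder.sign_off())"
```

```text
clock: 24.0
position: [0.4586, 0.0495, 0.2329]
ee_rot: [-1.165, -2.916, 0.023]
force: [0.2, 0.2, -0.7]
width: 1.003
t 24.00 lip x -173.0 scoop y -12.6 z 232.9 yaw 46.45 tilt x -0.0143 y -0.0045 Fx 0.2 Fy -0.0 Fz -0.7 w 1.003
the job is handed in; nothing more can be done
None
```

I took the scoop from the tray by its handle and pushed its lip under the small dish until the lip met the stop. I then lifted the dish clear, set the loaded scoop down in the waste tray and let go. The job was handed in at 24.0 s of the 48 s allowed.

**Last checks:**
- **Placement:** the top and side pictures show the scoop flat and fully inside the tray, with its origin about 2–3 mm from the tray centre.
- **Dish:** it lies level in the pan, about 20 mm ahead of the scoop's centre and 5 mm to one side. Its front foot therefore sits over the bevelled lip, which is as far in as the stop could push it.
- **Robot:** the gripper is open, clear of everything, and the wrist force reads about zero.
- **Look-alikes:** in the last top view the yellow dish and the large dishes are where they started.

**Off plan:**
- **Touchdown force:** first lip contact with the worktop briefly read 64 N vertical at the wrist, about 68 N in all. That is under the 120 N limit, and it came through the scoop rather than the arm or gripper body.
- **Tool tilt:** the tool drifted in tilt by up to about 1°. The scoop touched down in the tray lip first, and I levelled it before releasing.

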